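# Refit a washed gas burner on the hob

## Robot

A 7-joint arm with a two-finger parallel gripper is mounted at the origin on the work surface. World frame = base frame: x ahead of the robot, y to its left, z up, the work surface at z = 0. Lengths are in m, angles in degrees, forces in N, time in s.
With the tool pointing down it reaches from about 0.425 to 0.875 m from the base axis. Payload 8.4 kg.
Tool frame: the origin (TCP) lies midway between the tips of the shut fingers; the grasp point (between the pads) lies 19 mm behind it; z points along the fingers, y is the line along which they close (so a half turn about z gives the same grasp; the last joint's range is limited). The gripper opens to 85 mm and grips with 20 to 120 N. Pads are 22 mm wide; open, the fingers measure 114 mm over their backs; the gripper's body (76 mm by 85 mm) begins 54 mm behind the grasp point. The pads swing forward as they close: fully open they stand 13 mm farther back than shut.
Start: joints at [67.254, 19.091, 2.286, 83.961, -0.768, 76.965, -3.352], TCP at [0.191, -0.621, 0.231] pointing down, gripper open.
Joint ranges: [-147.57, 147.57], [-21.85, 119.76], [-74.77, 79.35], [14.55, 137.4], [-85.83, 265.84], [4.83, 119.75], [-152.11, 152.11]. Speed limits (degrees/s): [127.2, 127.2, 159.86, 159.86, 180, 180, 180].

## Interface

Orientations are given as a 3x3 rotation matrix whose columns are the frame's x, y, z axes.
In Python, from bench import observe, camera, camera_model, finish_job, find_in, mark_of gives the robot as it stands. The module is installed in compiled form; this text tells all that it offers.
- The arm moves only by the tool send_rows, never from a script. Its argument "increments" is a list of rows, each an object of numbers: "dx", "dy", "dz": the shift along the tool's x, y, z in cm; "rx", "ry", "rz": the turn, a rotation vector about the tool's x, y, z in rad; "claw": the opening, from 0 (shut) to 1 (fully open). In form: [{"dx": .., "dy": .., "dz": .., "rx": .., "ry": .., "rz": .., "claw": ..}, ...]. A call has 1 to 5 rows; each row shifts and turns the commanded pose from where the row before left it, along the tool's axes as they then stand; what a row does not reach is not made up. A row lasts 1/10 s, in which the tool goes at most 50 mm and 8.59 degrees, less where a joint would pass 70% of its speed; a pose out of reach is approached as far as the arm can. A call with a gripper value outside its range is refused whole. The fingers move at their own pace and stop on an object; "grip_force" is the grip in N (left out, the last holds). Time passes only in rows, so rows that do not move let the fingers close. It gives the time, the measured TCP pose, the force, the opening and the grip force at its end, in the units of the state.
- observe(): the state, without advancing time (a new reading comes with each control period).
- camera(name): name is "scene" or "side" or "wrist"; returns (picture, depth): 384x512x3 uint8, blue, green, red; 384x512 float32, m along the optical axis (not along the pixel's ray), 0 where there is no reading.
- camera_model(name): a dict with "camera_matrix" (3x3 intrinsics, pixels), "k1" (the pictures are not rectified: a ray, as slopes to the right and down, at radius r is drawn at 1 + k1 r^2 times it, then the intrinsics apply), "camera_from_world" (4x4, takes a point from world to camera coordinates); the wrist camera has in their place "T_tool_cam" (4x4, takes a point from camera to tool coordinates, whose origin is the TCP and whose axes are the flange's). Camera axes: x right, y down, z forward; pixel columns grow to the right and rows downward; lengths in m; the calibration is good to about 2 mm. A picture is of the moment at which its call begins: read the wrist's pose just before it. camera_model takes no time and is no camera call.
- finish_job(): hands the job in; it is judged then, once.
Trained networks look in the newest picture that a camera, given by its name, has taken for a name from the list of things; names that differ only in an ending like _2 or _b are one class to them, and where a whole thing is asked for, a point or a joint stands for the part that bears it (a point fixed in the world has none). Each returns a list of dicts, best first, with "conf" (0 to 1); they miss things now and then, are a little off and sometimes report something else, mostly with a low value. They report only what shows in the picture. A call takes as long as a camera call. They do not tell look-alikes from the thing itself.
- find_in(query, camera): "centre" ([x, y, z] in m, in world coordinates, good to about 4 mm: the middle of the surface that is visible of it).
- mark_of(query, camera): "centre" ([x, y, z] in m, in world coordinates, good to about 4 mm: a listed point, or the origin of a listed thing).
The state is a dict: "time_s": time; "q": joint angles; "qd": joint speeds; "effort": joint torques, N m; "position": TCP position; "ee_rot": TCP orientation; "contact_force": force on the tool from outside, world axes, zero at the start; "ft_torque": the same for the moment, N m; "width": finger opening in m; "grasp_force": force on a finger pad.
Only numpy, scipy, OpenCV 4.12 (cv2) and the standard library are available. Lean on these libraries where they do the work, as an engineer would, in place of code of your own. Each camera call takes 0.05 s, during which the arm holds its last target. There are 200 camera calls.

## Task

The near burner of the hob has been washed: set its aluminium crown back into the burner cup and, pressing only lightly, turn it until the locating pin underneath drops into its hole and the crown sits fully home and level. Then lay the black cap centred and flat on the crown and let go. Leave the pan, the jar and the bowl where they are.

Things in the scene. Friction and masses are not known exactly. Their poses are not given: they have to be found in the camera images.
- hob: two-burner gas hob, fixed: steel plate 510 (x) x 290 (y) x 6 mm on the worktop; origin: centre of its underside. The -x end, towards the robot, has two knobs (38 mm across, to 34 mm above the worktop, at x -222, y +-60). The far burner (x +125) is complete, its pan support 60 mm high with the pan on it. The near one (x -115) lacks pan support, crown and cap
- burner (a point): on the axis of the near burner's cup, in the plane of the cup's flat top (the land), 24 mm above the worktop; axes as the hob's. The fixed dark cup is 77 mm across, 18 mm high on the hob plate, with a central throat hole 27 mm across, 18 mm deep. The enamel of the land chips if the crown presses on it with more than 35 N
- cup_edge (a point): top of the cup's outer edge in the hob's +y direction, 38.5 mm from the axis. One blind hole for the crown's pin, 9 mm across and 10 mm deep, is sunk in the land with its centre 24 mm from the axis. Its bearing is not measured and differs every time: anywhere from 0.7 rad to one side to 0.7 rad to the other of the direction from the axis to this point
- electrode (a point): tip of the near burner's white ceramic spark electrode, 6 mm thick, 45 mm from the cup's axis on its +x side, tip 19 mm above the worktop, lower than the land; fixed
- crown: loose aluminium burner crown, about 160 g, 32 mm high, standing on its throat on the worktop; origin: centre of the throat's lower end, z up. Throat: 24 mm across, z 0 to 16. Body: disc 62 mm across, z 16 to 32, gripped by its round side. Top: recess 40 mm across, 8 mm deep. Home: the body's underside lies on the land, the throat in the throat hole (1.5 mm play all round)
- crown_pin (a point): tip of the crown's one steel locating pin, 6 mm thick, standing 7 mm down from the body's underside (crown z 16 to 9), 24 mm from the axis in the crown's +y direction; a dark slot across the top rim lies straight above it. While the pin stands on the land the crown is up to 7 mm too high, and tilts if let go
- crown_seat (a point): on the crown's axis in the plane of its underside (crown z 16); it meets burner when the crown is home
- crown_top (a point): on the crown's axis in the plane of its top rim (crown z 32)
- cap: loose black enamelled steel burner cap, about 140 g: disc 64 mm across, z 7 to 15 mm, over a round register 36 mm across, z 0 to 7, on which it stands on the worktop; origin at the centre of the register's underside, z up. The register fits the crown's recess with 2 mm play all round
- cap_seat (a point): on the cap's axis in the plane of the disc's underside (cap z 7); it meets crown_top when the cap lies flat on the crown
- pan: black iron frying pan, 216 mm across, on the far burner (bystander); origin at the centre of its underside
- jar: glass jar 52 mm across, 95 mm high (bystander); origin at the centre of its underside
- bowl: white bowl 124 mm across, 55 mm high (bystander); origin at the centre of its underside
Mind the look-alikes: they are no part of the job. There is more than one size of the cap; the job needs the largest.

How it is judged:
By the outcome, as a careful person would: the job done as asked, in the order asked, and still so for the second after the job is handed in, with the robot touching nothing.
It also fails if it takes over 72 s, if anything falls off the work surface, if the arm or the gripper's body presses on something with over 40 N, if the wrist force passes 120 N, or if a joint passes its speed limit or range.

## Working session

There is one attempt and no reset: what is moved stays moved. The work goes in short steps, Python scripts to look and compute and a tool call to move; the robot and the scene stay as the last step left them, time stands still between calls to the robot, and variables do not carry over. Pictures are saved under pics/ and viewed, at most 11 in all, crops included, and the job is handed in when it is done.

Besides the shell and the picture viewer there is one more tool, called after "Request:" in YAML: its name, and indented under it one key for each argument. send_rows: Moves the arm, as the interface text tells. Its arguments: {"type":"object","properties":{"increments":{"type":"array"},"grip_force":{"type":"number"}},"required":["increments"]}

```bash
mkdir -p pics
cat > h.py <<'E'
import numpy as np, cv2
from bench import *
def snap(n,f):
    p,d=camera(n); cv2.imwrite('pics/'+f,p); np.save('pics/'+f+'.npy',d); return p,d
def cfw(n,st=None):
    m=camera_model(n)
    if 'camera_from_world' in m: return m,np.array(m['camera_from_world'])
    T=np.eye(4);T[:3,:3]=st['ee_rot'];T[:3,3]=st['position']
    return m,np.linalg.inv(T@np.array(m['T_tool_cam']))
def rays(m,uv):
    K=np.array(m['camera_matrix']);uv=np.atleast_2d(uv).astype(float)
    q=np.c_[(uv[:,0]-K[0,2])/K[0,0],(uv[:,1]-K[1,2])/K[1,1]];s=q.copy()
    for _ in range(20): s=q/(1+m['k1']*(s**2).sum(1,keepdims=True))
    return np.c_[s,np.ones(len(s))]
def onplane(m,T,uv,z):
    R=T[:3,:3].T;c=-R@T[:3,3];d=rays(m,uv)@R.T
    return c+d*((z-c[2])/d[:,2])[:,None]
def proj(m,T,P):
    P=np.atleast_2d(P);c=P@T[:3,:3].T+T[:3,3];s=c[:,:2]/c[:,2:];s=s*(1+m['k1']*(s**2).sum(1,keepdims=True))
    K=np.array(m['camera_matrix']);return np.c_[s[:,0]*K[0,0]+K[0,2],s[:,1]*K[1,1]+K[1,2]]
def pts(m,T,d,uv):
    uv=np.atleast_2d(uv);z=d[uv[:,1].astype(int),uv[:,0].astype(int)]
    c=rays(m,uv)*z[:,None];return (c-T[:3,3])@T[:3,:3]
E
cat > a.py <<'E'
from h import *
st=observe();print({k:np.round(v,3).tolist() for k,v in st.items()})
ims=[]
for n in('scene','side'):
    p,d=snap(n,n+'0.png');m,T=cfw(n)
    print(n,'cam pos',np.round(-T[:3,:3].T@T[:3,3],3))
    for q in('burner','cup_edge','electrode','crown','crown_pin','crown_top','cap','cap_seat','hob','pan','jar','bowl'):
        for r in mark_of(q,n)[:5]:
            c=np.array(r['centre']);print(n,q,np.round(c,3),round(r['conf'],2),np.round(proj(m,T,c)[0]).astype(int))
print(observe()['time_s'])
E
python3 a.py
```

```text
{'time_s': 0.0, 'q': [67.253, 19.13, 2.283, 84.013, -0.767, 76.967, -3.351], 'qd': [0.092, -0.024, -0.118, 0.12, -0.029, -0.027, -0.051], 'effort': [0.0, -65.855, 1.365, -40.556, 0.017, 0.012, 0.0], 'position': [0.191, -0.621, 0.23], 'ee_rot': [[0.956, 0.293, -0.001], [0.293, -0.956, 0.002], [-0.0, -0.002, -1.0]], 'contact_force': [-0.415, -0.1, -0.118], 'ft_torque': [-0.012, 0.005, -0.048], 'grasp_force': 0.0, 'width': 0.085}
scene cam pos [ 1.214 -0.564  0.789]
scene burner [0.535 0.008 0.022] 0.72 [225 200]
scene cup_edge [0.538 0.05  0.022] 0.62 [236 195]
scene electrode [0.578 0.016 0.021] 0.57 [237 206]
scene crown_top [ 0.504 -0.291  0.032] 0.55 [135 244]
scene cap [0.499 0.347 0.001] 0.71 [288 157]
scene cap [ 0.404  0.336 -0.002] 0.65 [267 148]
scene cap [ 0.482  0.448 -0.005] 0.64 [302 146]
scene cap_seat [0.5   0.347 0.008] 0.61 [289 155]
scene cap_seat [0.481 0.448 0.004] 0.48 [302 144]
scene cap_seat [0.399 0.333 0.004] 0.43 [266 147]
scene hob [ 0.652  0.014 -0.003] 0.55 [254 224]
scene pan [0.77  0.017 0.061] 0.73 [287 229]
scene jar [ 0.66  -0.267 -0.004] 0.56 [179 28
[... 391 characters left out ...]
0.583 0.012 0.019] 0.82 [264 205]
side crown [ 0.509 -0.289 -0.002] 0.73 [316 151]
side crown_pin [ 0.53  -0.27   0.008] 0.7 [309 151]
side crown_top [ 0.506 -0.289  0.033] 0.61 [318 142]
side cap [0.483 0.45  0.005] 0.82 [242 368]
side cap [ 0.396  0.338 -0.   ] 0.82 [298 334]
side cap [ 0.501  0.347 -0.001] 0.7 [251 323]
side cap_seat [0.481 0.448 0.008] 0.94 [243 367]
side cap_seat [0.503 0.348 0.006] 0.69 [250 322]
side cap_seat [0.402 0.336 0.012] 0.62 [296 330]
side hob [0.65  0.014 0.001] 0.7 [241 204]
side hob [ 0.509 -0.29  -0.001] 0.55 [316 150]
side pan [0.771 0.023 0.066] 0.92 [198 180]
side jar [ 0.662 -0.272 -0.   ] 0.96 [269 144]
side bowl [0.662 0.286 0.002] 0.6 [196 280]
1.3
```

```bash
ls pics
```

```text
scene0.png
scene0.png.npy
side0.png
side0.png.npy
```

Run:
```python
import cv2,numpy as np
p=cv2.imread('pics/side0.png');s=cv2.imread('pics/scene0.png')
c=cv2.resize(p[300:384,210:330],(400,280),interpolation=cv2.INTER_CUBIC)
k=cv2.resize(p[115:185,250:350],(400,280),interpolation=cv2.INTER_CUBIC)
b=cv2.resize(p[165:249,220:340],(400,280),interpolation=cv2.INTER_CUBIC)
e=cv2.resize(s,(400,300))[10:290]
cv2.imwrite('pics/v1.png',np.vstack([np.hstack([c,k]),np.hstack([b,e])]))
```

```text
(no output)
```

View pics/v1.png

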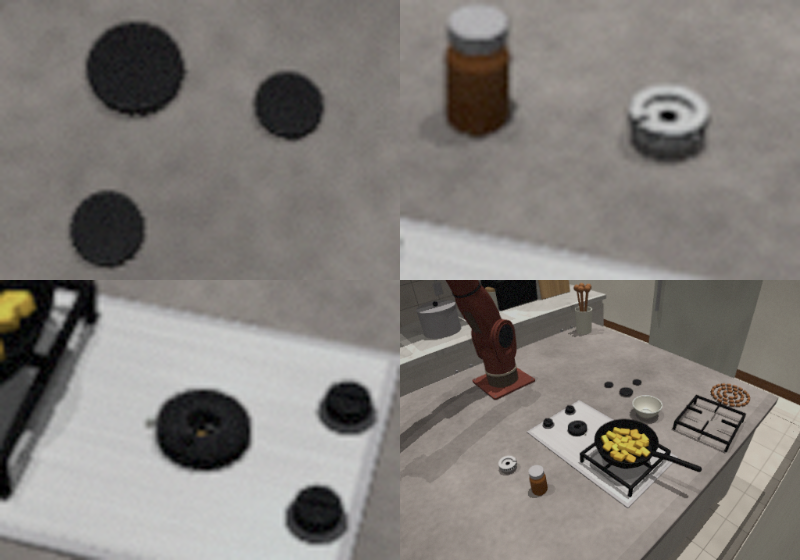

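View pics/side0.png

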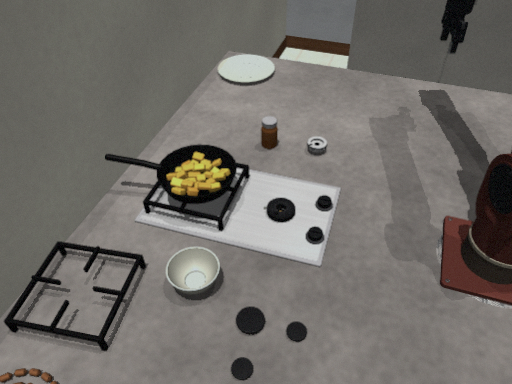

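Run:
```python
from h import *
m=camera_model('wrist');print(np.round(m['T_tool_cam'],3),m['camera_matrix'],m['k1'])
```

```text
[[ 0.    -0.958 -0.286  0.072]
 [ 1.     0.    -0.    -0.001]
 [ 0.    -0.286  0.958 -0.143]
 [ 0.     0.     0.     1.   ]] [[277.76986792   0.         254.79584362]
 [  0.         277.76986792 189.55595141]
 [  0.           0.           1.        ]] -0.028802004515681465
```

Request:
send_rows:
  increments:
    - {"dx": 3.9, "dy": -2.2, "claw": 1}
    - {"dx": 3.9, "dy": -2.2, "claw": 1}
    - {"dx": 3.9, "dy": -2.2, "claw": 1}
    - {"dx": 3.9, "dy": -2.2, "claw": 1}
    - {"dx": 3.9, "dy": -2.2, "claw": 1}

```text
$.increments[0]: bad value
```

Request:
send_rows:
  increments:
    - {"dx": 3.9, "dy": -2.2, "dz": 0.0, "rx": 0.0, "ry": 0.0, "rz": 0.0, "claw": 1.0}
    - {"dx": 3.9, "dy": -2.2, "dz": 0.0, "rx": 0.0, "ry": 0.0, "rz": 0.0, "claw": 1.0}
    - {"dx": 3.9, "dy": -2.2, "dz": 0.0, "rx": 0.0, "ry": 0.0, "rz": 0.0, "claw": 1.0}
    - {"dx": 3.9, "dy": -2.2, "dz": 0.0, "rx": 0.0, "ry": 0.0, "rz": 0.0, "claw": 1.0}
    - {"dx": 3.9, "dy": -2.2, "dz": 0.0, "rx": 0.0, "ry": 0.0, "rz": 0.0, "claw": 1.0}

```text
time_s: 1.8
position: [0.3459, -0.4576, 0.2316]
ee_rot: [[0.956, 0.293, 0.0], [0.293, -0.956, -0.0], [0.0, 0.001, -1.0]]
contact_force: [0.2, -0.3, -0.3]
width: 0.0855
grasp_force: 0.0
```

Request:
send_rows:
  increments:
    - {"dx": 3.9, "dy": -2.2, "dz": 0.0, "rx": 0.0, "ry": 0.0, "rz": 0.0, "claw": 1.0}
    - {"dx": 3.9, "dy": -2.2, "dz": 0.0, "rx": 0.0, "ry": 0.0, "rz": 0.0, "claw": 1.0}
    - {"dx": 3.9, "dy": -2.2, "dz": 0.0, "rx": 0.0, "ry": 0.0, "rz": 0.0, "claw": 1.0}
    - {"dx": 2.0, "dy": -2.2, "dz": 0.0, "rx": 0.0, "ry": 0.0, "rz": 0.0, "claw": 1.0}
    - {"dx": 0.0, "dy": 0.0, "dz": 0.0, "rx": 0.0, "ry": 0.0, "rz": 0.0, "claw": 1.0}

```text
time_s: 2.3
position: [0.4531, -0.3297, 0.2316]
ee_rot: [[0.954, 0.301, 0.001], [0.301, -0.954, 0.002], [0.002, -0.001, -1.0]]
contact_force: [0.2, -0.6, -0.0]
width: 0.0852
grasp_force: 0.0
```

```bash
cat > w.py <<'E'
from h import *
import sys
f=sys.argv[1];st=observe();p,d=snap('wrist',f+'.png');np.savez('pics/'+f,p=st['position'],R=st['ee_rot'])
m,T=cfw('wrist',st);print(st['time_s'],np.round(st['position'],4),np.round(st['q'],0))
for q in sys.argv[2:]:
    for r in mark_of(q,'wrist')[:3]:
        c=np.array(r['centre']);print(q,np.round(c,4),round(r['conf'],2),np.round(proj(m,T,c)[0]).astype(int))
E
python3 w.py w1 crown crown_pin crown_top crown_seat
```

```text
2.3 [ 0.4531 -0.3297  0.2316] [ 42.   9. -12.  96.   2.  75. -43.]
crown [ 0.5135 -0.2899  0.0021] 0.56 [240 109]
crown_pin [ 0.523  -0.2721  0.0074] 0.9 [229  97]
crown_pin [ 0.512  -0.2893  0.0089] 0.52 [239 110]
crown_top [ 0.5063 -0.2928  0.0366] 0.71 [239 116]
crown_seat [ 0.5126 -0.2941  0.0129] 0.88 [243 111]
```

Request:
send_rows:
  increments:
    - {"dx": 2.2, "dy": -4.4, "dz": 0.0, "rx": 0.0, "ry": 0.0, "rz": 0.0, "claw": 1.0}
    - {"dx": 2.2, "dy": -4.4, "dz": 0.0, "rx": 0.0, "ry": 0.0, "rz": 0.0, "claw": 1.0}
    - {"dx": 2.2, "dy": -4.4, "dz": 0.0, "rx": 0.0, "ry": 0.0, "rz": 0.0, "claw": 1.0}
    - {"dx": 2.2, "dy": -4.4, "dz": 0.0, "rx": 0.0, "ry": 0.0, "rz": 0.0, "claw": 1.0}
    - {"dx": 2.2, "dy": -4.4, "dz": 0.0, "rx": 0.0, "ry": 0.0, "rz": 0.0, "claw": 1.0}

```text
time_s: 3.05
position: [0.4905, -0.0916, 0.2316]
ee_rot: [[0.957, 0.291, 0.001], [0.291, -0.957, -0.0], [0.0, 0.001, -1.0]]
contact_force: [0.5, 0.4, -0.1]
width: 0.0851
grasp_force: 0.0
```

Request:
send_rows:
  increments:
    - {"dx": 2.2, "dy": -4.4, "dz": 1.0, "rx": 0.0, "ry": 0.0, "rz": 0.0, "claw": 1.0}
    - {"dx": 0.0, "dy": 0.0, "dz": 1.0, "rx": 0.0, "ry": 0.0, "rz": 0.0, "claw": 1.0}
    - {"dx": 0.0, "dy": 0.0, "dz": 0.0, "rx": 0.0, "ry": 0.0, "rz": 0.0, "claw": 1.0}

```text
time_s: 3.35
position: [0.498, -0.0439, 0.2102]
ee_rot: [[0.956, 0.294, -0.002], [0.294, -0.956, 0.0], [-0.002, -0.001, -1.0]]
contact_force: [0.6, -1.3, -0.1]
width: 0.0852
grasp_force: 0.0
```

```bash
python3 w.py w2 burner cup_edge electrode hob
python3 - <<'E'
import cv2,numpy as np
a=cv2.imread('pics/w2.png');b=cv2.imread('pics/w1.png')
cv2.imwrite('pics/v3.png',np.hstack([cv2.resize(a,(512,384)),cv2.resize(b[70:150,200:280],(288,288),interpolation=cv2.INTER_CUBIC).repeat(1,0) if 0 else cv2.copyMakeBorder(cv2.resize(b[70:150,200:280],(288,288),interpolation=cv2.INTER_CUBIC),0,96,0,0,cv2.BORDER_CONSTANT)]))
E
```

```text
3.35 [ 0.498  -0.0439  0.2102] [ 25.   4. -26. 105.   2.  72. -74.]
burner [0.5362 0.0094 0.0233] 0.75 [221 124]
cup_edge [0.5359 0.048  0.0248] 0.9 [189 115]
electrode [0.5825 0.0138 0.0147] 0.88 [229  83]
electrode [ 0.5108 -0.2885  0.0103] 0.56 [433 210]
hob [ 0.6536  0.0164 -0.002 ] 0.67 [245  21]
```

View pics/v3.png

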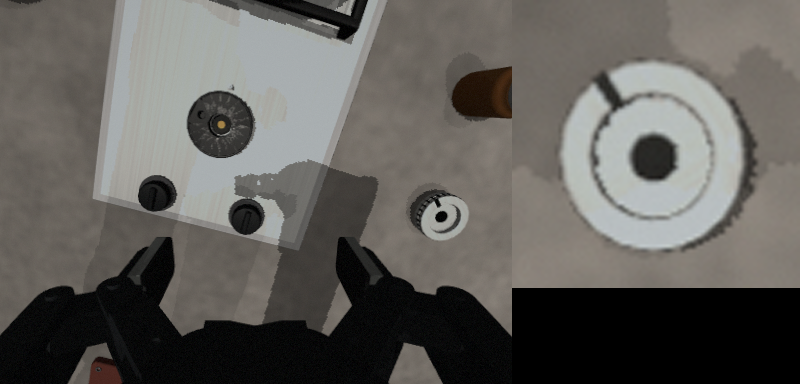

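```bash
cat > m.py <<'E'
from h import *
def load(f):
    z=np.load('pics/'+f+'.npz');m,T=cfw('wrist',{'position':z['p'],'ee_rot':z['R']});return cv2.imread('pics/'+f+'.png'),np.load('pics/'+f+'.png.npy'),m,T
def rect(im,m,T,c,z,half=.05,n=400):   # metric top view, row=-y? col=x,row=y
    g=(np.arange(n)+.5)/n*2*half-half;X,Y=np.meshgrid(c[0]+g,c[1]-g)
    uv=proj(m,T,np.c_[X.ravel(),Y.ravel(),np.full(X.size,z)]).astype(np.float32).reshape(n,n,2)
    return cv2.remap(im,uv[...,0],uv[...,1],cv2.INTER_CUBIC)
E
python3 - <<'E'
from m import *
a,d,m,T=load('w2')
def ring(f,c,rr):
    a,d,m,T=load(f);th=np.linspace(0,6.28,60,endpoint=False)
    return m,T,d
# depth-based heights
u,v=np.meshgrid(np.arange(512),np.arange(384));uv=np.c_[u.ravel(),v.ravel()]
P=pts(m,T,d,uv).reshape(384,512,3)
c=np.array([.536,.0094]);r=np.hypot(P[...,0]-c[0],P[...,1]-c[1])
k=(r>.028)&(r<.036);print('land z',np.percentile(P[k][:,2],[10,50,90]))
k=(P[...,2]>.017)&(P[...,2]<.03)&(r<.043);q=P[k];print('land bbox mid',(q.min(0)+q.max(0))/2,q.max(0)-q.min(0),cv2.minEnclosingCircle(q[:,:2].astype(np.float32)))
k=(r>.055)&(r<.07);print('plate z',np.median(P[k][:,2]))
for f in('w1','w2'):
    a,d,m,T=load(f);P=pts(m,T,d,uv).reshape(384,512,3)
    r=np.hypot(P[...,0]-.508,P[...,1]+.291);k=(r<.04)&(P[...,2]>.026)
    q=P[k];print(f,'crown top z',np.median(q[:,2]),cv2.minEnclosingCircle(q[:,:2].astype(np.float32)))
    k=(r>.05)&(r<.06);print('table z',np.median(P[k][:,2]))
a,_,m,T=load('w2');A=rect(a,m,T,c,.024)
b,_,m,T=load('w1');B=rect(b,m,T,(.508,-.291),.032)
cv2.imwrite('pics/v4.png',np.hstack([A,B]))
print('hole px->',onplane(m:=load('w2')[2],load('w2')[3],[[201,115],[221,124]],.024))
E
```

```text
land z [0.02360944 0.02486668 0.29143908]
land bbox mid [0.53751659 0.01131548 0.02208876] [0.08099696 0.07536908 0.00999155] ((0.537395179271698, 0.011600959114730358), 0.04077223315834999)
plate z 0.2851547288791726
w1 crown top z 0.03310015946929766 ((0.5089579820632935, -0.2904645800590515), 0.031498853117227554)
table z 0.31339050018689707
w2 crown top z 0.032240495530567896 ((0.5084747076034546, -0.28953978419303894), 0.031940922141075134)
table z 0.0006391457514989983
hole px-> [[0.53942146 0.03449829 0.024     ]
 [0.536383   0.00983127 0.024     ]]
```

View pics/v4.png

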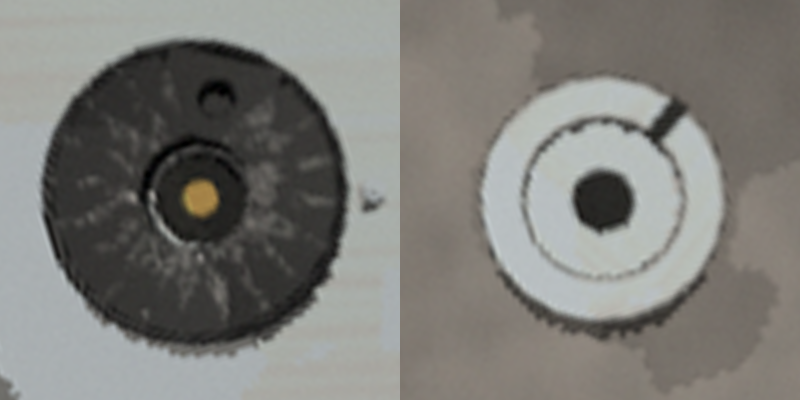

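Request:
send_rows:
  increments:
    - {"dx": -1.25, "dy": 4.78, "dz": 0.0, "rx": 0.0, "ry": 0.0, "rz": 0.0, "claw": 1.0}
    - {"dx": -1.25, "dy": 4.78, "dz": 0.0, "rx": 0.0, "ry": 0.0, "rz": 0.0, "claw": 1.0}
    - {"dx": -1.25, "dy": 4.78, "dz": 0.0, "rx": 0.0, "ry": 0.0, "rz": 0.0, "claw": 1.0}
    - {"dx": -1.25, "dy": 4.78, "dz": 0.0, "rx": 0.0, "ry": 0.0, "rz": 0.0, "claw": 1.0}
    - {"dx": -1.25, "dy": 4.78, "dz": 0.0, "rx": 0.0, "ry": 0.0, "rz": 0.0, "claw": 1.0}

```text
time_s: 4.1
position: [0.5085, -0.2938, 0.2119]
ee_rot: [[0.956, 0.292, 0.001], [0.292, -0.956, -0.001], [0.0, 0.001, -1.0]]
contact_force: [-0.2, -0.3, -0.7]
width: 0.0854
grasp_force: 0.0
```

Request:
send_rows:
  increments:
    - {"dx": 0.0, "dy": 0.0, "dz": 2.0, "rx": 0.0, "ry": 0.0, "rz": 0.115, "claw": 1.0}
    - {"dx": 0.0, "dy": 0.0, "dz": 2.0, "rx": 0.0, "ry": 0.0, "rz": 0.115, "claw": 1.0}
    - {"dx": 0.0, "dy": 0.0, "dz": 2.0, "rx": 0.0, "ry": 0.0, "rz": 0.115, "claw": 1.0}
    - {"dx": 0.0, "dy": 0.0, "dz": 2.0, "rx": 0.0, "ry": 0.0, "rz": 0.115, "claw": 1.0}
    - {"dx": 0.0, "dy": 0.0, "dz": 0.0, "rx": 0.0, "ry": 0.0, "rz": 0.0, "claw": 1.0}

```text
time_s: 4.6
position: [0.5071, -0.2909, 0.1289]
ee_rot: [[0.986, -0.165, -0.004], [-0.165, -0.986, 0.002], [-0.004, -0.001, -1.0]]
contact_force: [-1.1, 1.0, 0.5]
width: 0.0855
grasp_force: 0.0
```

```bash
python3 w.py w3 crown_top crown_pin
python3 - <<'E'
from m import *
st=observe()
b,d,m,T=load('w3');B=rect(b,m,T,(.508,-.291),.032)
g=cv2.cvtColor(B,6);_,t=cv2.threshold(g,0,255,8)
for n,I in(('w3',B),('w1',rect(load('w1')[0],*load('w1')[2:],(.508,-.291),.032))):
    g=cv2.cvtColor(I,6);c=cv2.HoughCircles(cv2.GaussianBlur(g,(5,5),1),cv2.HOUGH_GRADIENT,1.5,100,param1=100,param2=20,minRadius=115,maxRadius=132);print(n,None if c is None else [(.508+(k[0]-200)/4000,-.291-(k[1]-200)/4000,k[2]/4) for k in c[0][:3]])
cv2.imwrite('pics/v5.png',np.hstack([B,cv2.resize(b,(533,400))[:, :400]]))
print(np.round(st['ee_rot'],3).tolist())
E
```

```text
4.6 [ 0.5071 -0.2909  0.1289] [ 36.  17. -12. 100.   4.  64. -77.]
crown_top [ 0.5078 -0.2916  0.0337] 0.59 [256 189]
crown_pin [ 0.6596 -0.266  -0.    ] 0.66 [198  18]
crown_pin [ 0.5237 -0.2719  0.0101] 0.61 [233 169]
w3 [(np.float32(0.5088125), np.float32(-0.2903125), np.float32(30.2875))]
w1 [(np.float32(0.5076875), np.float32(-0.2910625), np.float32(30.7))]
[[0.987, -0.159, 0.001], [-0.159, -0.987, -0.001], [0.001, 0.0, -1.0]]
```

View pics/v5.png

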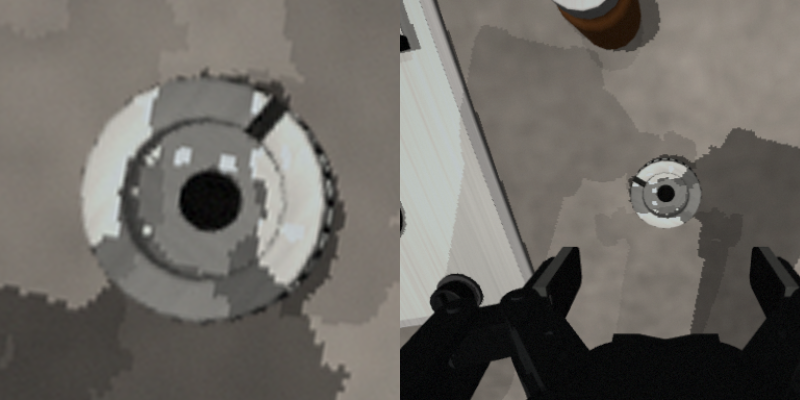

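Request:
send_rows:
  increments:
    - {"dx": 0.17, "dy": -0.06, "dz": 3.5, "rx": 0.0, "ry": 0.0, "rz": 0.0, "claw": 1.0}
    - {"dx": 0.0, "dy": 0.0, "dz": 3.5, "rx": 0.0, "ry": 0.0, "rz": 0.0, "claw": 1.0}
    - {"dx": 0.0, "dy": 0.0, "dz": 3.0, "rx": 0.0, "ry": 0.0, "rz": 0.0, "claw": 1.0}
    - {"dx": 0.0, "dy": 0.0, "dz": 1.2, "rx": 0.0, "ry": 0.0, "rz": 0.0, "claw": 1.0}
    - {"dx": 0.0, "dy": 0.0, "dz": 0.5, "rx": 0.0, "ry": 0.0, "rz": 0.0, "claw": 1.0}

```text
time_s: 5.25
position: [0.5109, -0.2904, 0.0144]
ee_rot: [[0.987, -0.161, -0.0], [-0.161, -0.987, 0.0], [-0.0, -0.0, -1.0]]
contact_force: [0.9, 0.2, -0.2]
width: 0.0856
grasp_force: 0.0
```

Request:
send_rows:
  increments:
    - {"dx": 0.0, "dy": 0.0, "dz": 0.0, "rx": 0.0, "ry": 0.0, "rz": 0.0, "claw": 1.0}

```text
time_s: 5.35
position: [0.5115, -0.2907, 0.0154]
ee_rot: [[0.987, -0.161, 0.001], [-0.161, -0.987, -0.001], [0.001, 0.0, -1.0]]
contact_force: [-0.0, 0.1, 1.0]
width: 0.0851
grasp_force: 0.0
```

Request:
send_rows:
  increments:
    - {"dx": -0.25, "dy": 0.0, "dz": 0.35, "rx": 0.0, "ry": 0.0, "rz": 0.0, "claw": 1.0}
    - {"dx": 0.0, "dy": 0.0, "dz": 0.0, "rx": 0.0, "ry": 0.0, "rz": 0.0, "claw": 1.0}
    - {"dx": 0.0, "dy": 0.0, "dz": 0.0, "rx": 0.0, "ry": 0.0, "rz": 0.0, "claw": 0.5}
    - {"dx": 0.0, "dy": 0.0, "dz": 0.0, "rx": 0.0, "ry": 0.0, "rz": 0.0, "claw": 0.5}
    - {"dx": 0.0, "dy": 0.0, "dz": 0.0, "rx": 0.0, "ry": 0.0, "rz": 0.0, "claw": 0.5}
  grip_force: 30

```text
time_s: 5.85
position: [0.5088, -0.2901, 0.0119]
ee_rot: [[0.987, -0.162, 0.001], [-0.162, -0.987, -0.001], [0.001, 0.0, -1.0]]
contact_force: [-1.9, 1.7, 6.1]
width: 0.061
grasp_force: 31.6
```

Request:
send_rows:
  increments:
    - {"dx": 0.0, "dy": 0.0, "dz": 0.0, "rx": 0.0, "ry": 0.0, "rz": 0.0, "claw": 0.5}
    - {"dx": 0.0, "dy": 0.0, "dz": 0.0, "rx": 0.0, "ry": 0.0, "rz": 0.0, "claw": 0.5}
    - {"dx": 0.0, "dy": 0.0, "dz": 0.0, "rx": 0.0, "ry": 0.0, "rz": 0.0, "claw": 0.5}

```text
time_s: 6.15
position: [0.5088, -0.2901, 0.0119]
ee_rot: [[0.987, -0.162, 0.001], [-0.162, -0.987, -0.001], [0.001, 0.0, -1.0]]
contact_force: [-1.9, 1.5, 6.9]
width: 0.061
grasp_force: 31.6
```

```bash
python3 w.py w4 crown_top crown_pin
python3 - <<'E'
from m import *
print(np.round(observe()['contact_force'],1))
b,d,m,T=load('w4');cv2.imwrite('pics/v6.png',np.hstack([rect(b,m,T,(.5088,-.2906),.032),cv2.resize(b,(533,400))[:, 66:466]]))
E
```

```text
6.15 [ 0.5088 -0.2901  0.0119] [ 35.  24. -11. 105.   6.  51. -79.]
crown_top [ 0.5112 -0.2907  0.0356] 0.85 [256 256]
crown_top [ 0.5258 -0.2697  0.0103] 0.17 [214 215]
crown_pin [ 0.5249 -0.2712  0.0106] 0.78 [217 216]
[-1.8 -0.2  6.3]
```

View pics/v6.png

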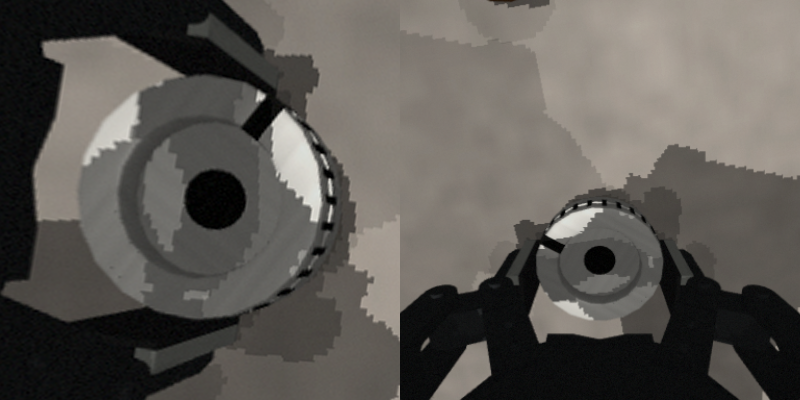

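Request:
send_rows:
  increments:
    - {"dx": 0.0, "dy": 0.0, "dz": -3.0, "rx": 0.0, "ry": 0.0, "rz": 0.0, "claw": 0.5}
    - {"dx": 0.0, "dy": 0.0, "dz": -4.0, "rx": 0.0, "ry": 0.0, "rz": 0.0, "claw": 0.5}
    - {"dx": 0.0, "dy": 0.0, "dz": -1.0, "rx": 0.0, "ry": 0.0, "rz": -0.145, "claw": 0.5}
    - {"dx": 0.0, "dy": 0.0, "dz": 0.0, "rx": 0.0, "ry": 0.0, "rz": -0.15, "claw": 0.5}
    - {"dx": 0.0, "dy": 0.0, "dz": 0.0, "rx": 0.0, "ry": 0.0, "rz": -0.149, "claw": 0.5}

```text
time_s: 6.8
position: [0.5086, -0.2899, 0.0916]
ee_rot: [[0.959, 0.284, 0.001], [0.284, -0.959, -0.001], [0.001, 0.001, -1.0]]
contact_force: [0.4, -0.1, -1.7]
width: 0.061
grasp_force: 34.2
```

Request:
send_rows:
  increments:
    - {"dx": 0.3, "dy": -2.5, "dz": 0.0, "rx": 0.0, "ry": 0.0, "rz": 0.0, "claw": 0.5}
    - {"dx": 0.6, "dy": -4.7, "dz": 0.0, "rx": 0.0, "ry": 0.0, "rz": 0.0, "claw": 0.5}
    - {"dx": 0.6, "dy": -4.7, "dz": 0.0, "rx": 0.0, "ry": 0.0, "rz": 0.0, "claw": 0.5}
    - {"dx": 0.6, "dy": -4.7, "dz": 0.0, "rx": 0.0, "ry": 0.0, "rz": 0.0, "claw": 0.5}
    - {"dx": 0.6, "dy": -4.7, "dz": 0.0, "rx": 0.0, "ry": 0.0, "rz": 0.0, "claw": 0.5}

```text
time_s: 7.3
position: [0.4744, -0.0761, 0.091]
ee_rot: [[0.961, 0.278, 0.0], [0.278, -0.961, -0.0], [0.0, 0.0, -1.0]]
contact_force: [0.9, -0.3, -0.9]
width: 0.0606
grasp_force: 34.2
```

Request:
send_rows:
  increments:
    - {"dx": 0.6, "dy": -4.7, "dz": 0.0, "rx": 0.0, "ry": 0.0, "rz": 0.0, "claw": 0.5}
    - {"dx": 0.2, "dy": -2.0, "dz": 0.0, "rx": 0.0, "ry": 0.0, "rz": 0.0, "claw": 0.5}
    - {"dx": 0.0, "dy": 0.0, "dz": 0.0, "rx": 0.0, "ry": 0.0, "rz": 0.0, "claw": 0.5}
    - {"dx": 0.0, "dy": 0.0, "dz": 0.0, "rx": 0.0, "ry": 0.0, "rz": 0.0, "claw": 0.5}

```text
time_s: 7.7
position: [0.4642, -0.0113, 0.091]
ee_rot: [[0.96, 0.279, 0.0], [0.279, -0.96, -0.0], [0.0, 0.001, -1.0]]
contact_force: [0.7, -1.2, -1.1]
width: 0.0611
grasp_force: 34.2
```

```bash
python3 w.py w5 burner cup_edge crown_top
python3 - <<'E'
from m import *
st=observe();print(np.round(st['contact_force'],1),np.round(st['ee_rot'],3).tolist(),st['width'],st['grasp_force'])
b,d,m,T=load('w5');c=np.array(np.load('pics/w5.npz')['p'])
cv2.imwrite('pics/v7.png',np.hstack([rect(b,m,T,(.535,.0115),.024),rect(b,m,T,c[:2],c[2]+.0201)]))
E
```

```text
7.7 [ 0.4642 -0.0113  0.091 ] [ 22.   7. -27. 117.   4.  57. -81.]
burner [0.5355 0.0117 0.023 ] 0.86 [253 103]
cup_edge [0.5404 0.0462 0.0237] 0.92 [208  82]
crown_top [ 0.4645 -0.012   0.1152] 0.63 [258 261]
[ 0.1 -0.8 -1.6] [[0.961, 0.276, -0.0], [0.276, -0.961, -0.0], [-0.0, 0.0, -1.0]] 0.060700093167573105 34.16902796365321
```

View pics/v7.png

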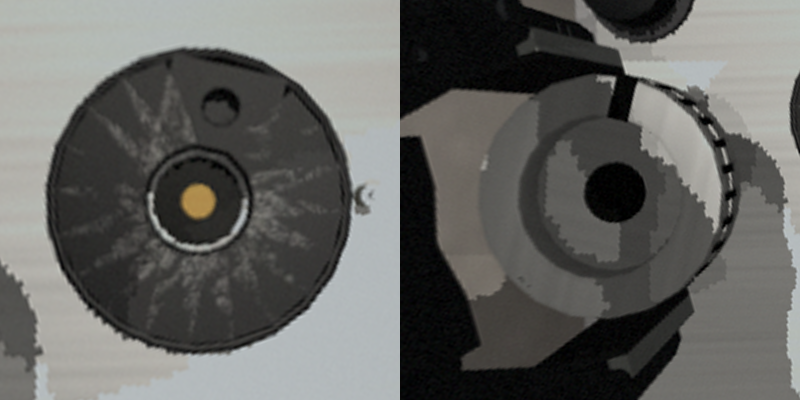

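Request:
send_rows:
  increments:
    - {"dx": 3.7, "dy": -0.1, "dz": 0.0, "rx": 0.0, "ry": 0.0, "rz": 0.0, "claw": 0.5}
    - {"dx": 3.7, "dy": -0.08, "dz": 0.0, "rx": 0.0, "ry": 0.0, "rz": 0.0, "claw": 0.5}
    - {"dx": 0.0, "dy": 0.0, "dz": 2.5, "rx": 0.0, "ry": 0.0, "rz": 0.0, "claw": 0.5}
    - {"dx": 0.0, "dy": 0.0, "dz": 2.2, "rx": 0.0, "ry": 0.0, "rz": 0.0, "claw": 0.5}
    - {"dx": 0.0, "dy": 0.0, "dz": 0.0, "rx": 0.0, "ry": 0.0, "rz": 0.0, "claw": 0.5}

```text
time_s: 8.4
position: [0.5327, 0.0101, 0.0409]
ee_rot: [[0.961, 0.277, -0.006], [0.277, -0.961, 0.0], [-0.005, -0.002, -1.0]]
contact_force: [-0.2, -0.8, -1.7]
width: 0.0608
grasp_force: 34.1
```

Request:
send_rows:
  increments:
    - {"dx": 0.0, "dy": 0.0, "dz": 0.0, "rx": 0.0, "ry": 0.0, "rz": 0.0, "claw": 0.5}
    - {"dx": 0.0, "dy": 0.0, "dz": 0.0, "rx": 0.0, "ry": 0.0, "rz": 0.0, "claw": 0.5}

```text
time_s: 8.6
position: [0.5355, 0.0108, 0.0451]
ee_rot: [[0.961, 0.277, 0.002], [0.277, -0.961, -0.0], [0.002, 0.0, -1.0]]
contact_force: [0.3, 0.7, -1.3]
width: 0.0613
grasp_force: 34.1
```

Request:
send_rows:
  increments:
    - {"dx": -0.06, "dy": 0.0, "dz": 0.4, "rx": 0.0, "ry": 0.0, "rz": 0.0, "claw": 0.5}
    - {"dx": 0.0, "dy": 0.0, "dz": 0.3, "rx": 0.0, "ry": 0.0, "rz": 0.0, "claw": 0.5}
    - {"dx": 0.0, "dy": 0.0, "dz": 0.0, "rx": 0.0, "ry": 0.0, "rz": 0.0, "claw": 0.5}
    - {"dx": 0.0, "dy": 0.0, "dz": 0.0, "rx": 0.0, "ry": 0.0, "rz": 0.0, "claw": 0.5}

```text
time_s: 9.0
position: [0.5341, 0.011, 0.037]
ee_rot: [[0.961, 0.278, 0.0], [0.278, -0.961, -0.0], [0.0, 0.0, -1.0]]
contact_force: [0.0, -0.8, -1.9]
width: 0.0609
grasp_force: 34.1
```

Request:
send_rows:
  increments:
    - {"dx": 0.0, "dy": 0.0, "dz": 0.2, "rx": 0.0, "ry": 0.0, "rz": 0.0, "claw": 0.5}
    - {"dx": 0.0, "dy": 0.0, "dz": 0.2, "rx": 0.0, "ry": 0.0, "rz": 0.0, "claw": 0.5}
    - {"dx": 0.0, "dy": 0.0, "dz": 0.0, "rx": 0.0, "ry": 0.0, "rz": 0.0, "claw": 0.5}

```text
time_s: 9.3
position: [0.5339, 0.011, 0.0325]
ee_rot: [[0.961, 0.278, -0.001], [0.278, -0.961, 0.0], [-0.0, -0.0, -1.0]]
contact_force: [0.2, 0.4, -2.2]
width: 0.0606
grasp_force: 34.1
```

Request:
send_rows:
  increments:
    - {"dx": 0.08, "dy": 0.02, "dz": 0.2, "rx": 0.0, "ry": 0.0, "rz": 0.0, "claw": 0.5}
    - {"dx": 0.0, "dy": 0.0, "dz": 0.2, "rx": 0.0, "ry": 0.0, "rz": 0.0, "claw": 0.5}
    - {"dx": 0.0, "dy": 0.0, "dz": 0.0, "rx": 0.0, "ry": 0.0, "rz": 0.0, "claw": 0.5}

```text
time_s: 9.6
position: [0.5348, 0.011, 0.0285]
ee_rot: [[0.961, 0.278, -0.001], [0.278, -0.961, 0.0], [-0.0, -0.0, -1.0]]
contact_force: [-1.1, 0.7, -2.0]
width: 0.0609
grasp_force: 34.1
```

Request:
send_rows:
  increments:
    - {"dx": 0.0, "dy": 0.0, "dz": 0.15, "rx": 0.0, "ry": 0.0, "rz": 0.0, "claw": 0.5}
    - {"dx": 0.0, "dy": 0.0, "dz": 0.15, "rx": 0.0, "ry": 0.0, "rz": 0.0, "claw": 0.5}
    - {"dx": 0.0, "dy": 0.0, "dz": 0.0, "rx": 0.0, "ry": 0.0, "rz": 0.0, "claw": 0.5}

```text
time_s: 9.9
position: [0.5348, 0.011, 0.0256]
ee_rot: [[0.961, 0.278, -0.0], [0.278, -0.961, 0.0], [-0.0, -0.0, -1.0]]
contact_force: [0.8, 0.9, -1.9]
width: 0.0608
grasp_force: 34.1
```

Request:
send_rows:
  increments:
    - {"dx": 0.0, "dy": 0.0, "dz": 0.15, "rx": 0.0, "ry": 0.0, "rz": 0.0, "claw": 0.5}
    - {"dx": 0.0, "dy": 0.0, "dz": 0.15, "rx": 0.0, "ry": 0.0, "rz": 0.0, "claw": 0.5}
    - {"dx": 0.0, "dy": 0.0, "dz": 0.0, "rx": 0.0, "ry": 0.0, "rz": 0.0, "claw": 0.5}

```text
time_s: 10.2
position: [0.5348, 0.011, 0.0226]
ee_rot: [[0.961, 0.278, -0.0], [0.278, -0.961, 0.0], [-0.0, -0.0, -1.0]]
contact_force: [0.2, 0.1, -2.2]
width: 0.061
grasp_force: 34.1
```

Request:
send_rows:
  increments:
    - {"dx": 0.0, "dy": 0.0, "dz": 0.12, "rx": 0.0, "ry": 0.0, "rz": 0.0, "claw": 0.5}
    - {"dx": 0.0, "dy": 0.0, "dz": 0.08, "rx": 0.0, "ry": 0.0, "rz": 0.0, "claw": 0.5}
    - {"dx": 0.0, "dy": 0.0, "dz": 0.0, "rx": 0.0, "ry": 0.0, "rz": 0.0, "claw": 0.5}

```text
time_s: 10.5
position: [0.5349, 0.011, 0.0207]
ee_rot: [[0.961, 0.278, -0.0], [0.278, -0.961, 0.0], [-0.0, -0.0, -1.0]]
contact_force: [-0.8, 0.1, -1.9]
width: 0.061
grasp_force: 34.1
```

Request:
send_rows:
  increments:
    - {"dx": 0.0, "dy": 0.0, "dz": 0.06, "rx": 0.0, "ry": 0.0, "rz": 0.0, "claw": 0.5}
    - {"dx": 0.0, "dy": 0.0, "dz": 0.0, "rx": 0.0, "ry": 0.0, "rz": 0.0, "claw": 0.5}

```text
time_s: 10.7
position: [0.5349, 0.011, 0.0202]
ee_rot: [[0.961, 0.278, -0.0], [0.278, -0.961, 0.0], [-0.0, -0.0, -1.0]]
contact_force: [0.5, 0.3, -3.1]
width: 0.0608
grasp_force: 34.1
```

Request:
send_rows:
  increments:
    - {"dx": 0.0, "dy": 0.0, "dz": 0.04, "rx": 0.0, "ry": 0.0, "rz": 0.0, "claw": 0.5}
    - {"dx": 0.0, "dy": 0.0, "dz": 0.0, "rx": 0.0, "ry": 0.0, "rz": 0.0, "claw": 0.5}

```text
time_s: 10.9
position: [0.535, 0.011, 0.0201]
ee_rot: [[0.961, 0.278, 0.0], [0.278, -0.961, -0.0], [0.0, 0.0, -1.0]]
contact_force: [-0.5, -0.5, 0.7]
width: 0.0608
grasp_force: 34.3
```

Request:
send_rows:
  increments:
    - {"dx": 0.0, "dy": 0.0, "dz": 0.0, "rx": 0.0, "ry": 0.0, "rz": 0.0, "claw": 0.5}
    - {"dx": 0.0, "dy": 0.0, "dz": 0.0, "rx": 0.0, "ry": 0.0, "rz": 0.0, "claw": 1.0}
    - {"dx": 0.0, "dy": 0.0, "dz": 0.0, "rx": 0.0, "ry": 0.0, "rz": 0.0, "claw": 1.0}
    - {"dx": 0.0, "dy": 0.0, "dz": 0.0, "rx": 0.0, "ry": 0.0, "rz": 0.0, "claw": 1.0}
    - {"dx": 0.0, "dy": 0.0, "dz": 0.0, "rx": 0.0, "ry": 0.0, "rz": 0.0, "claw": 1.0}
  grip_force: 20

```text
time_s: 11.4
position: [0.535, 0.011, 0.0199]
ee_rot: [[0.961, 0.278, 0.0], [0.278, -0.961, 0.0], [0.0, -0.0, -1.0]]
contact_force: [0.7, -0.3, 0.6]
width: 0.0849
grasp_force: 0.0
```

Request:
send_rows:
  increments:
    - {"dx": 0.0, "dy": 0.0, "dz": -2.0, "rx": 0.0, "ry": 0.0, "rz": 0.0, "claw": 1.0}
    - {"dx": 0.0, "dy": 0.0, "dz": -4.0, "rx": 0.0, "ry": 0.0, "rz": 0.0, "claw": 1.0}
    - {"dx": -1.5, "dy": 0.0, "dz": -4.5, "rx": 0.0, "ry": 0.0, "rz": 0.0, "claw": 1.0}
    - {"dx": 0.0, "dy": 0.0, "dz": 0.0, "rx": 0.0, "ry": 0.0, "rz": 0.0, "claw": 1.0}
    - {"dx": 0.0, "dy": 0.0, "dz": 0.0, "rx": 0.0, "ry": 0.0, "rz": 0.0, "claw": 1.0}

```text
time_s: 11.9
position: [0.5212, 0.0066, 0.1261]
ee_rot: [[0.961, 0.278, 0.003], [0.278, -0.961, -0.001], [0.002, 0.001, -1.0]]
contact_force: [0.9, -0.1, -0.4]
width: 0.0853
grasp_force: 0.0
```

```bash
python3 w.py w6 crown_top crown_pin
python3 - <<'E'
from m import *
b,d,m,T=load('w6');cv2.imwrite('pics/v8.png',np.hstack([rect(b,m,T,(.535,.0115),.040),cv2.resize(b,(533,400))[:,66:466]]))
u,v=np.meshgrid(np.arange(512),np.arange(384));P=pts(m,T,d,np.c_[u.ravel(),v.ravel()]);r=np.hypot(P[:,0]-.535,P[:,1]-.0115)
k=(r>.022)&(r<.029)&(P[:,2]>.03)&(P[:,2]<.06);q=P[k];k2=abs(q[:,2]-np.median(q[:,2]))<.003;q=q[k2]
print('rim z',np.median(q[:,2]),'tilt mm/m',np.linalg.lstsq(np.c_[q[:,:2]-[.535,.0115],np.ones(len(q))],q[:,2],rcond=None)[0]*1000)
k=(r>.034)&(r<.038)&(P[:,2]>.015)&(P[:,2]<.03);print('land z',np.median(P[k][:,2]))
E
```

```text
11.9 [0.5212 0.0066 0.1261] [ 20.  11. -28. 108.   6.  62. -84.]
crown_top [0.5348 0.0081 0.0464] 0.87 [258 180]
crown_pin [0.5403 0.037  0.0174] 0.69 [229 158]
rim z 0.04070446780030773 tilt mm/m [ 1.29948187  1.567764   40.70056687]
land z 0.02463947705608649
```

View pics/v8.png

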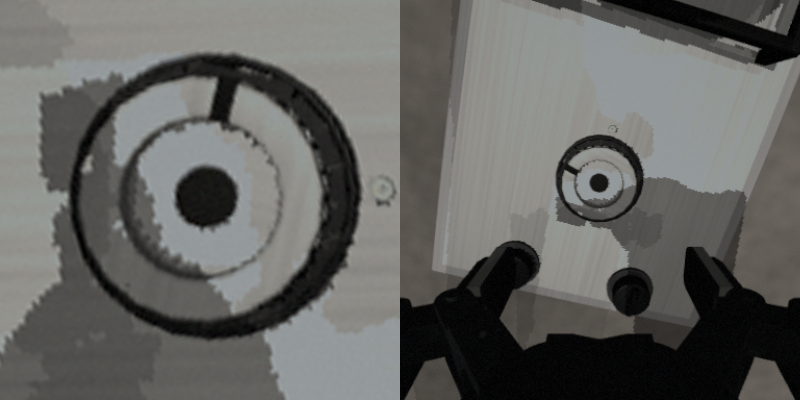

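Request:
send_rows:
  increments:
    - {"dx": 0.5, "dy": -4.5, "dz": -1.0, "rx": 0.0, "ry": 0.0, "rz": 0.0, "claw": 1.0}
    - {"dx": 0.5, "dy": -4.5, "dz": -1.0, "rx": 0.0, "ry": 0.0, "rz": 0.0, "claw": 1.0}
    - {"dx": 0.5, "dy": -4.5, "dz": -1.0, "rx": 0.0, "ry": 0.0, "rz": 0.0, "claw": 1.0}
    - {"dx": 0.5, "dy": -4.5, "dz": 0.0, "rx": 0.0, "ry": 0.0, "rz": 0.0, "claw": 1.0}
    - {"dx": 0.5, "dy": -4.5, "dz": 0.0, "rx": 0.0, "ry": 0.0, "rz": 0.0, "claw": 1.0}

```text
time_s: 12.55
position: [0.4812, 0.2315, 0.1541]
ee_rot: [[0.961, 0.278, -0.001], [0.278, -0.961, -0.0], [-0.001, -0.0, -1.0]]
contact_force: [-0.1, 0.1, -0.2]
width: 0.0854
grasp_force: 0.0
```

Request:
send_rows:
  increments:
    - {"dx": 0.6, "dy": -4.5, "dz": 0.0, "rx": 0.0, "ry": 0.0, "rz": 0.0, "claw": 1.0}
    - {"dx": 0.6, "dy": -4.5, "dz": 0.0, "rx": 0.0, "ry": 0.0, "rz": 0.0, "claw": 1.0}
    - {"dx": 0.0, "dy": 0.0, "dz": 0.0, "rx": 0.0, "ry": 0.0, "rz": 0.0, "claw": 1.0}
    - {"dx": 0.0, "dy": 0.0, "dz": 0.0, "rx": 0.0, "ry": 0.0, "rz": 0.0, "claw": 1.0}

```text
time_s: 12.95
position: [0.4673, 0.3208, 0.1534]
ee_rot: [[0.96, 0.281, -0.003], [0.281, -0.96, -0.0], [-0.003, -0.0, -1.0]]
contact_force: [1.2, -1.0, 0.3]
width: 0.0856
grasp_force: 0.0
```

```bash
python3 w.py w7 cap cap_seat
python3 - <<'E'
from m import *
b,d,m,T=load('w7');cv2.imwrite('pics/v9.png',np.hstack([rect(b,m,T,(.500,.347),.015),cv2.resize(b,(533,400))[:,66:466]]))
u,v=np.meshgrid(np.arange(512),np.arange(384));P=pts(m,T,d,np.c_[u.ravel(),v.ravel()])
for c in((.5,.347),(.4,.336),(.482,.449)):
    r=np.hypot(P[:,0]-c[0],P[:,1]-c[1]);k=(r<.042)&(P[:,2]>.009)&(P[:,2]<.03);q=P[k]
    if len(q)>5: print(c,'top z',np.median(q[:,2]),cv2.minEnclosingCircle(q[:,:2].astype(np.float32)))
E
```

```text
12.95 [0.4673 0.3208 0.1534] [  -5.   17.  -40.  100.   12.   68. -122.]
cap [0.5029 0.3441 0.0042] 0.71 [244 138]
cap [ 0.483   0.449  -0.0013] 0.62 [143 127]
cap [ 0.3937  0.3346 -0.004 ] 0.59 [227 229]
cap_seat [0.4017 0.3371 0.0056] 0.91 [226 226]
cap_seat [0.5026 0.3481 0.0046] 0.73 [240 137]
cap_seat [0.479  0.4501 0.0087] 0.57 [138 132]
(0.5, 0.347) top z 0.0156613518076123 ((0.5013782978057861, 0.3464100956916809), 0.03190045431256294)
(0.4, 0.336) top z 0.011148163552464337 ((0.3993535339832306, 0.33762452006340027), 0.02274535596370697)
(0.482, 0.449) top z 0.011238270899457793 ((0.48101717233657837, 0.45087772607803345), 0.022889241576194763)
```

View pics/v9.png

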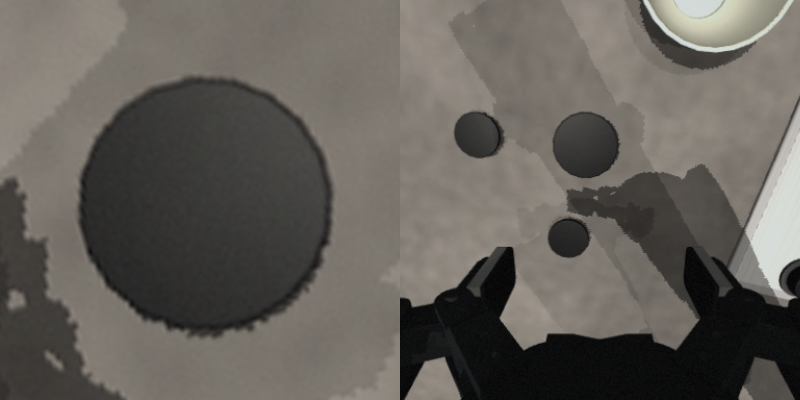

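Request:
send_rows:
  increments:
    - {"dx": 2.0, "dy": -0.75, "dz": 1.0, "rx": 0.0, "ry": 0.0, "rz": 0.0, "claw": 1.0}
    - {"dx": 2.0, "dy": -0.75, "dz": 3.0, "rx": 0.0, "ry": 0.0, "rz": 0.0, "claw": 1.0}
    - {"dx": 0.0, "dy": 0.0, "dz": 4.0, "rx": 0.0, "ry": 0.0, "rz": 0.0, "claw": 1.0}
    - {"dx": 0.0, "dy": 0.0, "dz": 4.0, "rx": 0.0, "ry": 0.0, "rz": 0.0, "claw": 1.0}
    - {"dx": 0.0, "dy": 0.0, "dz": 1.0, "rx": 0.0, "ry": 0.0, "rz": 0.0, "claw": 1.0}

```text
time_s: 13.6
position: [0.5012, 0.3417, 0.0204]
ee_rot: [[0.961, 0.276, -0.006], [0.276, -0.961, -0.004], [-0.007, 0.003, -1.0]]
contact_force: [0.1, -0.8, -0.3]
width: 0.0853
grasp_force: 0.0
```

Request:
send_rows:
  increments:
    - {"dx": 0.0, "dy": 0.0, "dz": 0.0, "rx": 0.0, "ry": 0.0, "rz": 0.0, "claw": 1.0}
    - {"dx": 0.0, "dy": 0.0, "dz": 0.0, "rx": 0.0, "ry": 0.0, "rz": 0.0, "claw": 1.0}
    - {"dx": 0.0, "dy": 0.0, "dz": 0.0, "rx": 0.0, "ry": 0.0, "rz": 0.0, "claw": 1.0}

```text
time_s: 13.9
position: [0.5041, 0.3459, 0.0273]
ee_rot: [[0.961, 0.278, 0.003], [0.278, -0.961, 0.002], [0.003, -0.001, -1.0]]
contact_force: [1.0, 0.4, -0.3]
width: 0.0851
grasp_force: 0.0
```

```bash
python3 w.py w8 cap
python3 - <<'E'
from m import *
b,d,m,T=load('w8')
u,v=np.meshgrid(np.arange(512),np.arange(384));P=pts(m,T,d,np.c_[u.ravel(),v.ravel()])
r=np.hypot(P[:,0]-.5014,P[:,1]-.3464);k=(r<.036)&(P[:,2]>.009)&(P[:,2]<.022);q=P[k]
print('top z',np.median(q[:,2]),cv2.minEnclosingCircle(q[:,:2].astype(np.float32)))
E
```

```text
13.9 [0.5041 0.3459 0.0273] [ -10.   30.  -36.  100.   20.   57. -128.]
cap [0.4851 0.451  0.0012] 0.9 [ 94 205]
cap [0.5049 0.3435 0.002 ] 0.74 [260 221]
top z 0.015651025998629612 ((0.5013266205787659, 0.34598276019096375), 0.032288163900375366)
```

Request:
send_rows:
  increments:
    - {"dx": -0.2, "dy": -0.06, "dz": 1.0, "rx": 0.0, "ry": 0.0, "rz": 0.0, "claw": 1.0}
    - {"dx": 0.0, "dy": 0.0, "dz": 0.8, "rx": 0.0, "ry": 0.0, "rz": 0.0, "claw": 1.0}
    - {"dx": 0.0, "dy": 0.0, "dz": 0.3, "rx": 0.0, "ry": 0.0, "rz": 0.0, "claw": 1.0}
    - {"dx": 0.0, "dy": 0.0, "dz": 0.0, "rx": 0.0, "ry": 0.0, "rz": 0.0, "claw": 1.0}
    - {"dx": 0.0, "dy": 0.0, "dz": 0.0, "rx": 0.0, "ry": 0.0, "rz": 0.0, "claw": 1.0}

```text
time_s: 14.5
position: [0.5006, 0.3453, 0.0037]
ee_rot: [[0.961, 0.278, -0.0], [0.278, -0.961, -0.0], [-0.0, -0.0, -1.0]]
contact_force: [0.2, 0.4, -0.7]
width: 0.0856
grasp_force: 0.0
```

Request:
send_rows:
  increments:
    - {"dx": 0.09, "dy": -0.05, "dz": 0.17, "rx": 0.0, "ry": 0.0, "rz": 0.0, "claw": 1.0}
    - {"dx": 0.0, "dy": 0.0, "dz": 0.0, "rx": 0.0, "ry": 0.0, "rz": 0.0, "claw": 1.0}
    - {"dx": 0.0, "dy": 0.0, "dz": 0.0, "rx": 0.0, "ry": 0.0, "rz": 0.0, "claw": 0.5}
    - {"dx": 0.0, "dy": 0.0, "dz": 0.0, "rx": 0.0, "ry": 0.0, "rz": 0.0, "claw": 0.5}
    - {"dx": 0.0, "dy": 0.0, "dz": 0.0, "rx": 0.0, "ry": 0.0, "rz": 0.0, "claw": 0.5}
  grip_force: 40

```text
time_s: 15.0
position: [0.5015, 0.3462, 0.0027]
ee_rot: [[0.961, 0.278, 0.0], [0.278, -0.961, 0.0], [0.0, -0.0, -1.0]]
contact_force: [-1.5, -0.7, 4.5]
width: 0.0618
grasp_force: 42.8
```

Request:
send_rows:
  increments:
    - {"dx": 0.0, "dy": 0.0, "dz": 0.0, "rx": 0.0, "ry": 0.0, "rz": 0.0, "claw": 0.5}
    - {"dx": 0.0, "dy": 0.0, "dz": 0.0, "rx": 0.0, "ry": 0.0, "rz": 0.0, "claw": 0.5}

```text
time_s: 15.2
position: [0.5015, 0.3462, 0.0027]
ee_rot: [[0.961, 0.278, 0.0], [0.278, -0.961, 0.0], [0.001, -0.0, -1.0]]
contact_force: [-1.5, -0.8, 4.6]
width: 0.0618
grasp_force: 42.9
```

Request:
send_rows:
  increments:
    - {"dx": 0.0, "dy": 0.0, "dz": -1.0, "rx": 0.0, "ry": 0.0, "rz": 0.0, "claw": 0.5}
    - {"dx": 0.0, "dy": 0.0, "dz": -2.5, "rx": 0.0, "ry": 0.0, "rz": 0.0, "claw": 0.5}
    - {"dx": 0.0, "dy": 0.0, "dz": -4.0, "rx": 0.0, "ry": 0.0, "rz": 0.0, "claw": 0.5}
    - {"dx": 0.0, "dy": 0.0, "dz": -2.5, "rx": 0.0, "ry": 0.0, "rz": 0.0, "claw": 0.5}
    - {"dx": 0.0, "dy": 0.0, "dz": 0.0, "rx": 0.0, "ry": 0.0, "rz": 0.0, "claw": 0.5}

```text
time_s: 15.7
position: [0.5031, 0.3476, 0.1066]
ee_rot: [[0.961, 0.278, 0.005], [0.278, -0.961, 0.003], [0.006, -0.002, -1.0]]
contact_force: [-0.1, -0.6, -2.0]
width: 0.0616
grasp_force: 44.2
```

```bash
python3 w.py w9 cap
cat > capin.py <<'E'
from m import *
import sys
f=sys.argv[1];b,d,m,T=load(f);p=np.load('pics/'+f+'.npz')['p']
u,v=np.meshgrid(np.arange(512),np.arange(384));P=pts(m,T,d,np.c_[u.ravel(),v.ravel()])
r=np.hypot(P[:,0]-p[0],P[:,1]-p[1]);k=(r<.028)&(abs(P[:,2]-p[2]-.0135)<.006);q=P[k];z=np.median(q[:,2])
print('top-TCP z',z-p[2],'plane',np.round(np.linalg.lstsq(np.c_[q[:,:2]-p[:2],np.ones(len(q))],q[:,2]-p[2],rcond=None)[0]*1000,2))
cv2.imwrite('pics/'+f+'v.png',np.hstack([rect(b,m,T,p[:2],z),cv2.resize(b,(533,400))[:,66:466]]))
E
python3 capin.py w9
```

```text
15.7 [0.5031 0.3476 0.1066] [  -9.   24.  -38.   97.   16.   64. -125.]
cap [ 0.4824  0.45   -0.0026] 0.98 [145 178]
cap [0.505  0.3444 0.107 ] 0.57 [262 237]
top-TCP z 0.012953711274502233 plane [ 2.55  6.45 12.95]
```

Request:
send_rows:
  increments:
    - {"dx": -0.4, "dy": 2.1, "dz": 0.0, "rx": 0.0, "ry": 0.0, "rz": 0.0, "claw": 0.5}
    - {"dx": -0.8, "dy": 4.5, "dz": 0.0, "rx": 0.0, "ry": 0.0, "rz": 0.0, "claw": 0.5}
    - {"dx": -0.8, "dy": 4.5, "dz": 0.0, "rx": 0.0, "ry": 0.0, "rz": 0.0, "claw": 0.5}
    - {"dx": -0.8, "dy": 4.5, "dz": 0.0, "rx": 0.0, "ry": 0.0, "rz": 0.0, "claw": 0.5}
    - {"dx": -0.8, "dy": 4.5, "dz": 0.0, "rx": 0.0, "ry": 0.0, "rz": 0.0, "claw": 0.5}

```text
time_s: 16.3
position: [0.5216, 0.1406, 0.1006]
ee_rot: [[0.961, 0.278, -0.003], [0.278, -0.961, -0.0], [-0.003, -0.0, -1.0]]
contact_force: [1.2, 0.8, -0.6]
width: 0.0621
grasp_force: 44.2
```

Request:
send_rows:
  increments:
    - {"dx": -0.8, "dy": 4.5, "dz": 0.0, "rx": 0.0, "ry": 0.0, "rz": 0.0, "claw": 0.5}
    - {"dx": -0.8, "dy": 4.5, "dz": 0.0, "rx": 0.0, "ry": 0.0, "rz": 0.0, "claw": 0.5}
    - {"dx": -0.8, "dy": 4.0, "dz": 0.0, "rx": 0.0, "ry": 0.0, "rz": 0.0, "claw": 0.5}
    - {"dx": 0.0, "dy": 0.0, "dz": 1.5, "rx": 0.0, "ry": 0.0, "rz": 0.0, "claw": 0.5}
    - {"dx": 0.0, "dy": 0.0, "dz": 0.0, "rx": 0.0, "ry": 0.0, "rz": 0.0, "claw": 0.5}

```text
time_s: 16.8
position: [0.5337, 0.0101, 0.0843]
ee_rot: [[0.961, 0.275, -0.005], [0.275, -0.961, 0.0], [-0.005, -0.002, -1.0]]
contact_force: [0.3, -0.0, -1.5]
width: 0.0618
grasp_force: 44.2
```

Request:
send_rows:
  increments:
    - {"dx": 0.0, "dy": 0.0, "dz": 0.0, "rx": 0.0, "ry": 0.0, "rz": 0.0, "claw": 0.5}
    - {"dx": 0.0, "dy": 0.0, "dz": 0.0, "rx": 0.0, "ry": 0.0, "rz": 0.0, "claw": 0.5}

```text
time_s: 17.0
position: [0.5356, 0.0131, 0.0872]
ee_rot: [[0.96, 0.28, -0.0], [0.28, -0.96, 0.001], [-0.0, -0.001, -1.0]]
contact_force: [-0.0, 1.0, -1.9]
width: 0.0615
grasp_force: 44.2
```

```bash
python3 w.py w10 cap; python3 capin.py w10
```

```text
17.0 [0.5356 0.0131 0.0872] [ 22.  16. -31. 108.  10.  59. -88.]
cap [0.5396 0.0101 0.0869] 0.98 [263 234]
top-TCP z 0.013001078576749467 plane [-2.23  4.21 13.  ]
```

View pics/w10v.png

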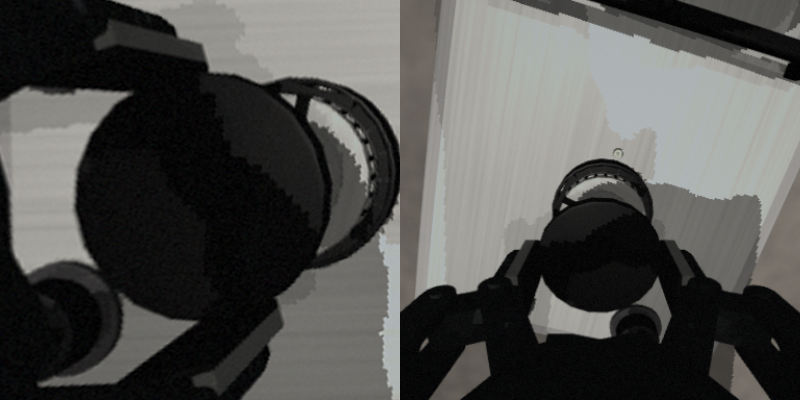

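Request:
send_rows:
  increments:
    - {"dx": -0.05, "dy": 0.05, "dz": 1.5, "rx": 0.0, "ry": 0.0, "rz": 0.0, "claw": 0.5}
    - {"dx": 0.0, "dy": 0.0, "dz": 1.5, "rx": 0.0, "ry": 0.0, "rz": 0.0, "claw": 0.5}
    - {"dx": 0.0, "dy": 0.0, "dz": 0.5, "rx": 0.0, "ry": 0.0, "rz": 0.0, "claw": 0.5}
    - {"dx": 0.0, "dy": 0.0, "dz": 0.0, "rx": 0.0, "ry": 0.0, "rz": 0.0, "claw": 0.5}
    - {"dx": 0.0, "dy": 0.0, "dz": 0.0, "rx": 0.0, "ry": 0.0, "rz": 0.0, "claw": 0.5}

```text
time_s: 17.6
position: [0.5354, 0.0109, 0.052]
ee_rot: [[0.961, 0.278, -0.0], [0.278, -0.961, 0.0], [-0.0, -0.0, -1.0]]
contact_force: [0.5, -0.6, -0.8]
width: 0.0621
grasp_force: 44.2
```

Request:
send_rows:
  increments:
    - {"dx": 0.0, "dy": 0.0, "dz": 0.1, "rx": 0.0, "ry": 0.0, "rz": 0.0, "claw": 0.5}
    - {"dx": 0.0, "dy": 0.0, "dz": 0.0, "rx": 0.0, "ry": 0.0, "rz": 0.0, "claw": 0.5}

```text
time_s: 17.8
position: [0.5357, 0.0107, 0.0515]
ee_rot: [[0.961, 0.278, 0.001], [0.278, -0.961, -0.0], [0.001, 0.0, -1.0]]
contact_force: [0.3, 0.4, -1.0]
width: 0.0617
grasp_force: 44.2
```

Request:
send_rows:
  increments:
    - {"dx": -0.05, "dy": -0.07, "dz": 0.3, "rx": 0.0, "ry": 0.0, "rz": 0.0, "claw": 0.5}
    - {"dx": 0.0, "dy": 0.0, "dz": 0.3, "rx": 0.0, "ry": 0.0, "rz": 0.0, "claw": 0.5}
    - {"dx": 0.0, "dy": 0.0, "dz": 0.0, "rx": 0.0, "ry": 0.0, "rz": 0.0, "claw": 0.5}
    - {"dx": 0.0, "dy": 0.0, "dz": 0.0, "rx": 0.0, "ry": 0.0, "rz": 0.0, "claw": 0.5}

```text
time_s: 18.2
position: [0.5347, 0.0113, 0.0451]
ee_rot: [[0.961, 0.278, -0.0], [0.278, -0.961, 0.0], [-0.0, -0.0, -1.0]]
contact_force: [-0.0, -0.1, -1.4]
width: 0.0616
grasp_force: 44.2
```

Request:
send_rows:
  increments:
    - {"dx": 0.0, "dy": 0.0, "dz": 0.15, "rx": 0.0, "ry": 0.0, "rz": 0.0, "claw": 0.5}
    - {"dx": 0.0, "dy": 0.0, "dz": 0.15, "rx": 0.0, "ry": 0.0, "rz": 0.0, "claw": 0.5}
    - {"dx": 0.0, "dy": 0.0, "dz": 0.15, "rx": 0.0, "ry": 0.0, "rz": 0.0, "claw": 0.5}
    - {"dx": 0.0, "dy": 0.0, "dz": 0.0, "rx": 0.0, "ry": 0.0, "rz": 0.0, "claw": 0.5}

```text
time_s: 18.6
position: [0.5346, 0.0113, 0.0404]
ee_rot: [[0.961, 0.278, -0.0], [0.278, -0.961, 0.0], [-0.0, -0.0, -1.0]]
contact_force: [0.1, 1.3, -1.9]
width: 0.0617
grasp_force: 44.2
```

Register has entered the recess without contact. Lowering the rest gently.

Request:
send_rows:
  increments:
    - {"dx": 0.03, "dy": 0.0, "dz": 0.15, "rx": 0.0, "ry": 0.0, "rz": 0.0, "claw": 0.5}
    - {"dx": 0.0, "dy": 0.0, "dz": 0.15, "rx": 0.0, "ry": 0.0, "rz": 0.0, "claw": 0.5}
    - {"dx": 0.0, "dy": 0.0, "dz": 0.0, "rx": 0.0, "ry": 0.0, "rz": 0.0, "claw": 0.5}

```text
time_s: 18.9
position: [0.5349, 0.0113, 0.0374]
ee_rot: [[0.961, 0.278, -0.0], [0.278, -0.961, 0.0], [-0.0, -0.0, -1.0]]
contact_force: [0.1, 0.2, -1.8]
width: 0.0617
grasp_force: 44.2
```

Request:
send_rows:
  increments:
    - {"dx": 0.0, "dy": 0.0, "dz": 0.08, "rx": 0.0, "ry": 0.0, "rz": 0.0, "claw": 0.5}
    - {"dx": 0.0, "dy": 0.0, "dz": 0.0, "rx": 0.0, "ry": 0.0, "rz": 0.0, "claw": 0.5}

```text
time_s: 19.1
position: [0.535, 0.0114, 0.0368]
ee_rot: [[0.961, 0.278, -0.0], [0.278, -0.961, 0.0], [-0.0, -0.0, -1.0]]
contact_force: [0.3, 0.3, -1.0]
width: 0.0618
grasp_force: 44.2
```

Request:
send_rows:
  increments:
    - {"dx": 0.0, "dy": 0.0, "dz": 0.06, "rx": 0.0, "ry": 0.0, "rz": 0.0, "claw": 0.5}
    - {"dx": 0.0, "dy": 0.0, "dz": 0.0, "rx": 0.0, "ry": 0.0, "rz": 0.0, "claw": 0.5}

```text
time_s: 19.3
position: [0.5351, 0.0114, 0.0362]
ee_rot: [[0.961, 0.278, -0.0], [0.278, -0.961, 0.0], [-0.0, -0.0, -1.0]]
contact_force: [0.1, 1.1, -2.5]
width: 0.0618
grasp_force: 44.2
```

Request:
send_rows:
  increments:
    - {"dx": 0.0, "dy": 0.0, "dz": 0.05, "rx": 0.0, "ry": 0.0, "rz": 0.0, "claw": 0.5}
    - {"dx": 0.0, "dy": 0.0, "dz": 0.0, "rx": 0.0, "ry": 0.0, "rz": 0.0, "claw": 0.5}

```text
time_s: 19.5
position: [0.5351, 0.0114, 0.0358]
ee_rot: [[0.961, 0.278, 0.0], [0.278, -0.961, 0.0], [0.0, -0.0, -1.0]]
contact_force: [0.7, -0.3, -1.6]
width: 0.0617
grasp_force: 44.4
```

Request:
send_rows:
  increments:
    - {"dx": 0.0, "dy": 0.0, "dz": 0.04, "rx": 0.0, "ry": 0.0, "rz": 0.0, "claw": 0.5}
    - {"dx": 0.0, "dy": 0.0, "dz": 0.0, "rx": 0.0, "ry": 0.0, "rz": 0.0, "claw": 0.5}

```text
time_s: 19.7
position: [0.5352, 0.0113, 0.0357]
ee_rot: [[0.961, 0.278, 0.0], [0.278, -0.961, -0.0], [0.0, 0.0, -1.0]]
contact_force: [-2.6, -0.4, 4.6]
width: 0.0619
grasp_force: 44.9
```

Contact, so the cap is seated. Release and withdraw.

Request:
send_rows:
  increments:
    - {"dx": 0.0, "dy": 0.0, "dz": 0.0, "rx": 0.0, "ry": 0.0, "rz": 0.0, "claw": 0.8}
    - {"dx": 0.0, "dy": 0.0, "dz": 0.0, "rx": 0.0, "ry": 0.0, "rz": 0.0, "claw": 1.0}
    - {"dx": 0.0, "dy": 0.0, "dz": 0.0, "rx": 0.0, "ry": 0.0, "rz": 0.0, "claw": 1.0}
    - {"dx": 0.0, "dy": 0.0, "dz": 0.0, "rx": 0.0, "ry": 0.0, "rz": 0.0, "claw": 1.0}
    - {"dx": 0.0, "dy": 0.0, "dz": 0.0, "rx": 0.0, "ry": 0.0, "rz": 0.0, "claw": 1.0}
  grip_force: 20

```text
time_s: 20.2
position: [0.5351, 0.0114, 0.0354]
ee_rot: [[0.961, 0.278, 0.0], [0.278, -0.961, 0.0], [0.0, -0.0, -1.0]]
contact_force: [-0.9, -0.1, 0.6]
width: 0.0852
grasp_force: 0.0
```

Request:
send_rows:
  increments:
    - {"dx": 0.0, "dy": 0.0, "dz": -1.5, "rx": 0.0, "ry": 0.0, "rz": 0.0, "claw": 1.0}
    - {"dx": 0.0, "dy": 0.0, "dz": -4.0, "rx": 0.0, "ry": 0.0, "rz": 0.0, "claw": 1.0}
    - {"dx": -2.0, "dy": 0.0, "dz": -4.0, "rx": 0.0, "ry": 0.0, "rz": 0.0, "claw": 1.0}
    - {"dx": -1.0, "dy": 0.0, "dz": -2.0, "rx": 0.0, "ry": 0.0, "rz": 0.0, "claw": 1.0}
    - {"dx": 0.0, "dy": 0.0, "dz": 0.0, "rx": 0.0, "ry": 0.0, "rz": 0.0, "claw": 1.0}

```text
time_s: 20.7
position: [0.5074, 0.0028, 0.1547]
ee_rot: [[0.961, 0.278, 0.006], [0.278, -0.961, -0.001], [0.005, 0.003, -1.0]]
contact_force: [0.4, -0.3, -0.4]
width: 0.0852
grasp_force: 0.0
```

Request:
send_rows:
  increments:
    - {"dx": 0.0, "dy": 0.0, "dz": 0.0, "rx": 0.0, "ry": 0.0, "rz": 0.0, "claw": 1.0}
    - {"dx": 0.0, "dy": 0.0, "dz": 0.0, "rx": 0.0, "ry": 0.0, "rz": 0.0, "claw": 1.0}

```text
time_s: 20.9
position: [0.506, 0.0031, 0.1498]
ee_rot: [[0.961, 0.278, -0.001], [0.278, -0.961, 0.0], [-0.001, -0.0, -1.0]]
contact_force: [-0.7, -0.9, -0.4]
width: 0.0852
grasp_force: 0.0
```

```bash
python3 w.py w11 cap
python3 - <<'E'
from m import *
b,d,m,T=load('w11');cv2.imwrite('pics/v11.png',np.hstack([rect(b,m,T,(.5353,.0117),.048),cv2.resize(b,(533,400))[:,66:466]]))
u,v=np.meshgrid(np.arange(512),np.arange(384));P=pts(m,T,d,np.c_[u.ravel(),v.ravel()]);r=np.hypot(P[:,0]-.5353,P[:,1]-.0117)
k=(r<.036)&(P[:,2]>.04)&(P[:,2]<.06);q=P[k];print('top',np.median(q[:,2]),cv2.minEnclosingCircle(q[:,:2].astype(np.float32)))
q=q[np.hypot(q[:,0]-.5353,q[:,1]-.0117)<.029];print('plane',np.linalg.lstsq(np.c_[q[:,:2]-[.5353,.0117],np.ones(len(q))],q[:,2],rcond=None)[0]*1000)
E
```

```text
20.9 [0.506  0.0031 0.1498] [ 25.   8. -32. 108.   5.  65. -83.]
cap [0.5369 0.0094 0.0353] 0.63 [258 152]
top 0.04868480540716812 ((0.5348515510559082, 0.012217224575579166), 0.031888216733932495)
plane [-0.32452907  0.49854445 48.70331001]
```

View pics/v11.png

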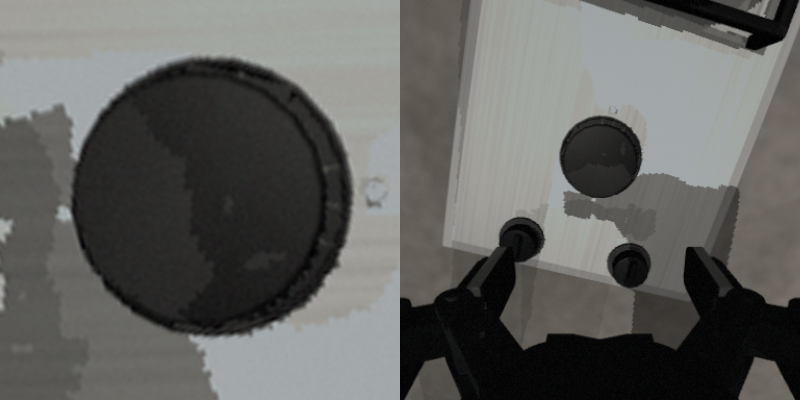

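The cap's top is 8 mm above the crown rim, level to under 1 mm/m, and centred at (0.535, 0.012). The arm touches nothing, so I am handing in.

```bash
python3 -c "
from bench import *
print(finish_job())"
```

```text
the job is handed in; nothing more can be done
None
```

The crown is fully home and level with its pin in the hole, the largest cap lies flat and centred on it, and the job was handed in at about 21 s of the 72 s allowed; the pan, jar and bowl were not touched.

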